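# Hold a phone on the stops of a sprung alignment jig

### The job

The phone lies loose and askew on the flat aluminium jig. First slide it sideways until its long side is square and flush against the long dark grey side fence, before it touches the sprung plunger; then slide it along the fence, pressing the plunger in, until the phone's end sits firmly on both yellow hard stops. The plunger pushes it back if you let go, so finish while still pressing it there with the fingers, steadily and without forcing it, the phone flat and still flush with the fence, and leave the screwdriver, brush, pry stick and red tray where they are.

Things in the scene. Friction and masses are not known exactly. Their poses are not given: they have to be found in the camera images.
- corner (a point): Reference corner of the jig: point on the top of its base plate (about 12 mm above the table) where the inner face of the side fence meets the plane of the two stop faces. Its x axis runs along the fence towards plunger and stops (roughly away from the robot, turned by up to 0.4 rad), y points away from the fence across the plate, z up.
- jig: Aluminium base plate 280 x 155 x 10 mm, fixed; origin at the centre of its underside, axes as corner. In the corner frame it covers x -215 to +65, y -20 to +135 mm. The side fence is a dark grey bar on it, 14 mm thick and 16 mm high, inner face at y = 0 from x = -205 to +6 mm.
- stops: Dark grey cross bar fixed on the jig (104 mm across, 28 mm high) with two yellow hard stop pads facing the robot, 14 mm wide, 18 mm high, centred at y = 11 and y = 55 mm of the corner frame; their faces are the plane x = 0 there. Origin and axes as corner.
- plunger (a joint): Steel spring plunger (9 mm thick, round nose) between the stops at y = 33 mm, 8 mm above the plate; red knob behind the bar. Value = how far it is pressed in along the corner's x: 0 m free (nose 12 mm out in front of the stop faces), 0.012 m when the phone is on the stops (could go on to 0.018). Spring: about 4 N at 0, 8.5 N at 0.012 m.
- plunger_nose (a point): Tip of the plunger's nose; moves with the plunger. Axes as corner.
- phone: Black rugged phone, screen up, small orange end bumpers: a plain block 132 (x) x 66 (y) x 14 mm (z), 0.15 to 0.3 kg, origin at its centre. Loose on the plate, its centre 20 to 45 mm too far from the fence, up to 0.25 rad askew, its end 20 to 50 mm short of the plunger. Home: centre at about x = -66, y = 33, z = 7 mm of the corner frame. It slides easily on the plate (friction about 0.15).
- screwdriver: Yellow-handled screwdriver 150 mm long lying on the mat on the open side of the jig. Leave alone.
- brush: Brush 150 mm long lying on the mat behind the fence. Leave alone.
- spudger: Black plastic pry stick 140 x 11 x 5 mm lying on the mat on the open side of the jig. Leave alone.
- tray: Red open parts tray 110 x 85 x 35 mm on the mat behind the fence. Leave alone.
There are look-alikes about, which are no part of the job. Leave any brown or white look-alike of the phone alone.

How it is judged:
By the outcome, as a careful person would: the job done as asked, in the order asked, and still so for the second after the job is handed in, while the arm keeps its last pose, push and grip.
It also fails if it takes over 48 s, if anything falls off the work surface, if the arm or the gripper's body presses on something with over 40 N, if the wrist force passes 120 N, or if a joint passes its speed limit or range.

### The arm

A 7-joint arm with a two-finger parallel gripper is mounted at the origin on the work surface. World frame = base frame: x ahead of the robot, y to its left, z up, the work surface at z = 0. Lengths are in m, angles in rad, forces in N, time in s.
With the tool pointing down it reaches from about 0.4 to 0.85 m from the base axis. Payload 6.9 kg.
Tool frame: the origin (TCP) lies at the very end of the fingers, on their centre line; the grasp point (between the pads) lies 19 mm behind it; z points along the fingers, y is the line along which they close (so a half turn about z gives the same grasp; the last joint's range is limited). The gripper opens to 85 mm and grips with 20 to 120 N. Pads are 22 mm wide; open, the fingers measure 114 mm over their backs; the gripper's body (76 mm by 85 mm) begins 54 mm behind the grasp point. The pads swing forward as they close: fully open they stand 13 mm farther back than shut.
Start: joints at [1.258, 0.507, -0.238, 1.5, 0.126, 1.149, -0.155], TCP at [0.254, -0.571, 0.231] pointing down, gripper open.
Joint ranges: [-3.08, 3.08], [-0.24, 2.05], [-1.43, 1.35], [0, 2.5], [-1.52, 4.66], [0.17, 1.96], [-2.89, 2.89]. Speed limits (rad/s): [2.39, 2.39, 3.14, 3.14, 3.14, 3.14, 3.14].

### API

Orientations are given as a rotation vector (axis times angle).
In Python, from plant import * gives the robot as it stands.
- The arm moves only by the tool jog_arm, never from a script. Its argument "commands" is a list of rows, each a list of 7 numbers: the turn, a rotation vector about the tool's x, y, z in degrees, then the shift along the tool's x, y, z in cm, then the finger opening in cm, from 0 to 8.54. A call has 1 to 10 rows; each row is the pose to reach, as a shift and turn from the pose commanded when the call began, along the tool's axes at that moment; what a row does not reach only later rows make up. A row lasts 1/8 s, in which the tool goes at most 62.5 mm and 10.7 degrees, less where a joint would pass 70% of its speed; a pose out of reach is approached as far as the arm can. A call with a gripper value outside its range is refused whole. The fingers move at their own pace and stop on an object; the grip force is fixed at half the most. Time passes only in rows, so rows that repeat a pose let the fingers close. It gives the time, the measured TCP pose, the force, the opening and the grip force at its end, in the units of the state.
- state(): the state, without advancing time (a new reading comes with each control period).
- camera(name): name is "side" or "top"; returns a dict with "frame" (384x512x3 uint8, red, green, blue), "camera_matrix" (3x3 intrinsics, pixels), "rvec" (rotation vector, rad) and "tvec" (3), from world to camera coordinates, as OpenCV has them. Camera axes: x right, y down, z forward; pixel columns grow to the right and rows downward; lengths in m; the calibration is good to about 2 mm. A picture is of the moment at which its call begins. There is no depth.
- hand_in(): hands the job in; it is judged then, once.
Trained networks look in a picture, given as the dict that the camera call returned (one of the last four; its "shot" number tells which), for a name from the list of things; names that differ only in an ending like _2 or _b are one class to them, and where a whole thing is asked for, a point or a joint stands for the part that bears it (a point fixed in the world has none). Each returns a list of dicts, best first, with "confidence" (0 to 1); they miss things now and then, are a little off and sometimes report something else, mostly with a low value. They report only what shows in the picture. A call takes as long as a camera call. They do not tell look-alikes from the thing itself.
- regions_of(picture, thing): "mask" (384x512 bool, what is visible of it) and "bbox" ([left, top, right, bottom] in pixels, round what is visible of it).
The state is a dict: "t": time; "joint_positions": joint angles; "joint_velocities": joint speeds; "joint_efforts": joint torques, N m; "eef_pos": TCP position; "tool_rot": TCP orientation; "wrist_force": force on the tool from outside, world axes, zero at the start; "torque": the same for the moment, N m; "grip_width": finger opening in m; "gripper_force": force on a finger pad.
Only numpy, scipy, OpenCV 4.12 (cv2) and the standard library are available. Lean on these libraries where they do the work, as an engineer would, in place of code of your own. Each camera call takes 0.05 s, during which the arm holds its last target. There are 200 camera calls.

## Working session

There is one attempt and no reset: what is moved stays moved. The work goes in short steps, Python scripts to look and compute and a tool call to move; the robot and the scene stay as the last step left them, time stands still between calls to the robot, and variables do not carry over. Pictures are saved under pics/ and viewed, at most 10 in all, crops included, and the job is handed in when it is done.

Besides the shell and the picture viewer there is one more tool, called as name(argument=value, ...), one argument or row to a line, values as JSON. jog_arm: Moves the arm, as the interface text tells. Its arguments: {"type":"object","properties":{"commands":{"type":"array","items":{"type":"array","items":{"type":"number"}}}},"required":["commands"]}

```bash
mkdir -p pics
cat > h.py <<'E'
from plant import *
import numpy as np, cv2
from scipy.spatial.transform import Rotation as R
def w2p(p,P):
    return cv2.projectPoints(np.array(P,float).reshape(-1,1,3),np.array(p['rvec'],float),np.array(p['tvec'],float),np.array(p['camera_matrix'],float),None)[0].reshape(-1,2)
def p2w(p,uv,z):
    K=np.array(p['camera_matrix']);M=cv2.Rodrigues(np.array(p['rvec'],float))[0];t=np.array(p['tvec'],float)
    uv=np.array(uv,float).reshape(-1,2);d=np.c_[uv,np.ones(len(uv))]@np.linalg.inv(K).T@M
    c=-M.T@t
    return c+d*((z-c[2])/d[:,2])[:,None]
def save(p,n,s=1.5):
    cv2.imwrite('pics/'+n,cv2.resize(p['frame'][:,:,::-1],None,fx=s,fy=s,interpolation=cv2.INTER_CUBIC))
E
python3 - <<'E'
from h import *
s=state();print({k:np.round(v,3) for k,v in s.items()})
for n in('top','side'):
    p=camera(n);save(p,n+'1.png')
    M=cv2.Rodrigues(np.array(p['rvec'],float))[0];print(n,-M.T@np.array(p['tvec']))
    for th in('phone','stops','jig','plunger'):
        for r in regions_of(p,th)[:3]:
            m=r['mask'].astype(np.uint8);print(th,r['confidence'],r['bbox'],m.sum())
            c=max(cv2.findContours(m,0,2)[0],key=cv2.contourArea)
            z={'phone':.026,'stops':.04,'jig':.012,'plunger':.02}[th]
            b=p2w(p,cv2.boxPoints(cv2.minAreaRect(c)),z)[:,:2];print(np.round(b,3).tolist())
E
```

```text
{'t': np.float64(0.0), 'joint_positions': array([ 1.259,  0.508, -0.237,  1.501,  0.126,  1.149, -0.155]), 'joint_velocities': array([ 0.002, -0.001, -0.001,  0.   ,  0.002, -0.   , -0.001]), 'joint_efforts': array([ 1.0000e-03, -6.2060e+01, -2.1860e+00, -2.4966e+01,  1.3000e-02,
        1.2000e-02, -0.0000e+00]), 'eef_pos': array([ 0.253, -0.571,  0.23 ]), 'tool_rot': array([-3.072e+00, -6.510e-01,  1.000e-03]), 'wrist_force': array([0.117, 0.402, 0.008]), 'torque': array([-0.038, -0.051, -0.011]), 'gripper_force': np.float64(0.0), 'grip_width': np.float64(0.085)}
top [0.45194789 0.04708903 0.86839956]
phone 0.98 [211.4, 227.2, 252.8, 289.3] 1521
[[0.421, 0.16], [0.439, 0.095], [0.312, 0.057], [0.294, 0.122]]
phone 0.9 [276.7, 250.4, 332.5, 289.6] 1446
[[0.32, 0.005], [0.384, -0.011], [0.353, -0.137], [0.29, -0.12]]
phone 0.61 [277.7, 148.3, 313.0, 203.3] 1364
[[0.509, -0.0], [0.634, -0.034], [0.616, -0.099], [0.491, -0.064]]
stops 0.75 [293.8, 120.2, 335.7, 135.8] 473
[[0.666, -0.05], [0.704, -0.056], [0.69, -0.156], [0.652, -0.151]]
jig 0.88 [260.4, 107.1, 333.7, 226.1] 5432
[[0.4
[... 185 characters left out ...]
1010823 -0.45242042  0.63134652]
phone 0.92 [123.2, 185.7, 196.2, 241.5] 1891
[[0.29, 0.114], [0.428, 0.159], [0.433, 0.076], [0.302, 0.04]]
phone 0.66 [150.9, 251.9, 196.8, 329.4] 2795
[[0.307, 0.001], [0.38, -0.019], [0.351, -0.155], [0.287, -0.136]]
phone 0.58 [250.1, 211.6, 319.9, 253.2] 2205
[[0.509, 0.001], [0.648, -0.037], [0.613, -0.109], [0.484, -0.073]]
stops 0.75 [336.0, 206.0, 368.7, 254.5] 885
[[0.656, -0.058], [0.707, -0.05], [0.685, -0.166], [0.64, -0.17]]
jig 0.73 [219.9, 188.9, 383.5, 291.5] 7872
[[0.466, 0.036], [0.796, -0.003], [0.715, -0.167], [0.436, -0.121]]
plunger 0.53 [336.4, 224.0, 375.3, 235.0] 124
[[0.712, -0.097], [0.738, -0.101], [0.73, -0.117], [0.704, -0.113]]
```

View pics/top1.png

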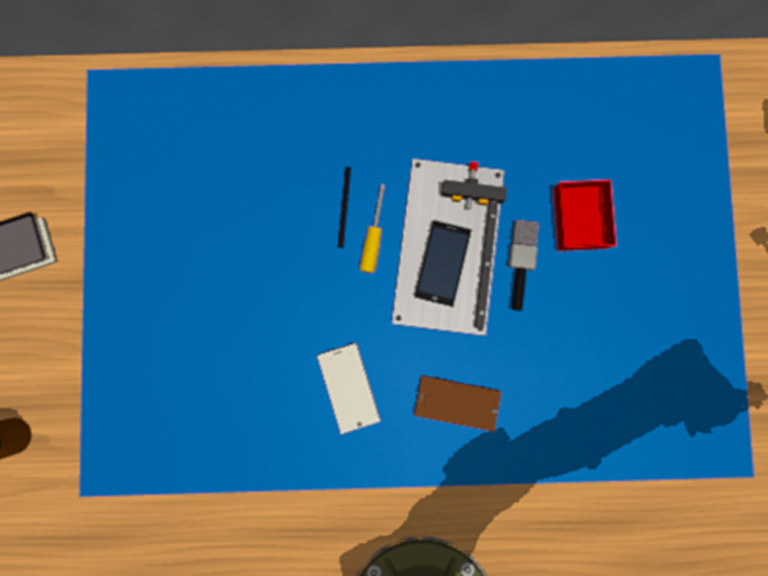

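View pics/side1.png

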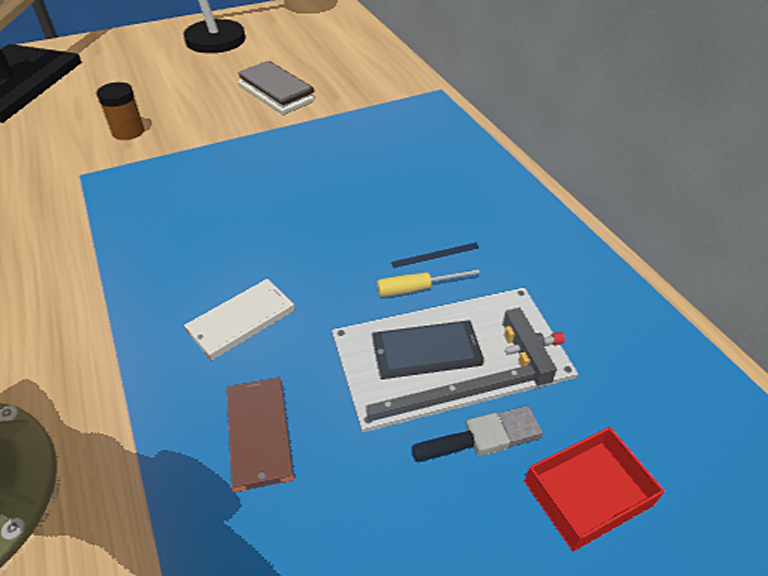

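The top view shows the black phone (445,263 at 1.5x scale) on the jig. The fence is on its right (485,265), the stops are at the far end (470,198), and the screwdriver and pry stick are on the left. The brown and white look-alikes lie nearer the robot. Next I'll fit the jig and phone poses from both views.

```bash
cat >> h.py <<'E'
from scipy.optimize import minimize
def box(x0,x1,y0,y1,z0,z1): return np.array([[x,y,z] for x in(x0,x1) for y in(y0,y1) for z in(z0,z1)])
def place(B,q):
    c,s=np.cos(q[2]),np.sin(q[2]);return np.c_[B[:,0]*c-B[:,1]*s+q[0],B[:,0]*s+B[:,1]*c+q[1],B[:,2]]
S=4
def rend(p,boxes,q):
    m=np.zeros((384*S,512*S),np.uint8)
    for B in boxes:
        h=cv2.convexHull(w2p(p,place(B,q)).astype(np.float32)).reshape(-1,2)
        cv2.fillConvexPoly(m,np.round(((h+.5)*S-.5)*16).astype(np.int32),1,shift=4)
    return cv2.resize(m.astype(np.float32),(512,384),interpolation=cv2.INTER_AREA)
def fit(views,boxes,q0):
    def f(q):
        e=0
        for p,m,ig in views:
            r=rend(p,boxes,q);e+=np.abs(r-m)[~ig].sum()/m.sum()
        return e
    best=None
    for k in range(2):
        q0=q0 if best is None else best.x
        best=minimize(f,q0,method='Nelder-Mead',options=dict(initial_simplex=np.array(q0)+np.array([[0,0,0],[.01,0,0],[0,.01,0],[0,0,.08]]),xatol=1e-5,fatol=1e-5))
    return best.x,best.fun
JIG=[box(-.215,.065,-.02,.135,.002,.012),box(-.205,.006,-.014,0,.012,.028)]
PH=[box(-.066,.066,-.033,.033,.012,.026)]
def near(rs,p,xy):
    t=w2p(p,[[*xy,.02]])[0]
    return min(rs,key=lambda r:np.hypot(*(np.array(r['bbox']).reshape(2,2).mean(0)-t))) if rs else None
def rel(j,q):
    c,s=np.cos(j[2]),np.sin(j[2]);d=q[:2]-j[:2];return np.array([d[0]*c+d[1]*s,-d[0]*s+d[1]*c,q[2]-j[2]])
E
python3 - <<'E'
from h import *
D={}
for n in('top','side'):
    p=camera(n)
    g=lambda th,xy:near(regions_of(p,th),p,xy)
    D[n]=(p,g('phone',(.56,-.05))['mask'],g('jig',(.6,-.06))['mask'],g('stops',(.68,-.1))['mask'])
K=np.ones((7,7),np.uint8)
J=[];P=[]
for p,ph,jg,st in D.values():
    ig=cv2.dilate(st.astype(np.uint8),K)>0
    J.append((p,(ph|jg).astype(float),ig));P.append((p,ph.astype(float),np.zeros_like(ph)))
for name,V in(('both',(0,1)),('top',(0,)),('side',(1,))):
    j,e=fit([J[i] for i in V],JIG,[.66,-.13,-.16]);q,e2=fit([P[i] for i in V],PH,[.56,-.05,-.26])
    print(name,np.round(j,4),e,np.round(q,4),e2,'rel',np.round(rel(j,q),4))
    if name=='both':
        np.save('j.npy',j)
        for n,(p,*_) in D.items():
            f=p['frame'].copy()
            im=cv2.resize(f,None,fx=4,fy=4,interpolation=cv2.INTER_CUBIC)
            for B,qq in((JIG[0],j),(JIG[1],j),(PH[0],q),(box(0,.0005,.004,.018,.012,.03),j),(box(0,.0005,.048,.062,.012,.03),j)):
                h=cv2.convexHull(w2p(p,place(B,qq)).astype(np.float32)).reshape(-1,2)
                cv2.polylines(im,[np.round(((h+.5)*4-.5)).astype(np.int32)],1,(0,255,0),1)
            u=(w2p(p,[[.59,-.07,.02]])[0]*4).astype(int)
            c=im[max(u[1]-280,0):u[1]+280,max(u[0]-380,0):u[0]+380]
            cv2.imwrite(f'pics/ov_{n}.png',c[:,:,::-1])
E
```

```text
both [ 0.6588 -0.13   -0.1545] 0.054759669537192676 [ 0.5631 -0.0507 -0.2781] 0.09268904429780861 rel [-0.1068  0.0637 -0.1236]
top [ 0.6582 -0.1302 -0.1555] 0.01793956824314728 [ 0.5631 -0.0508 -0.2783] 0.03770973154362416 rel [-0.1062  0.0637 -0.1228]
side [ 0.6591 -0.1301 -0.1519] 0.03586922433619068 [ 0.5631 -0.0504 -0.2738] 0.05342553688141923 rel [-0.107   0.0642 -0.122 ]
```

View pics/ov_top.png

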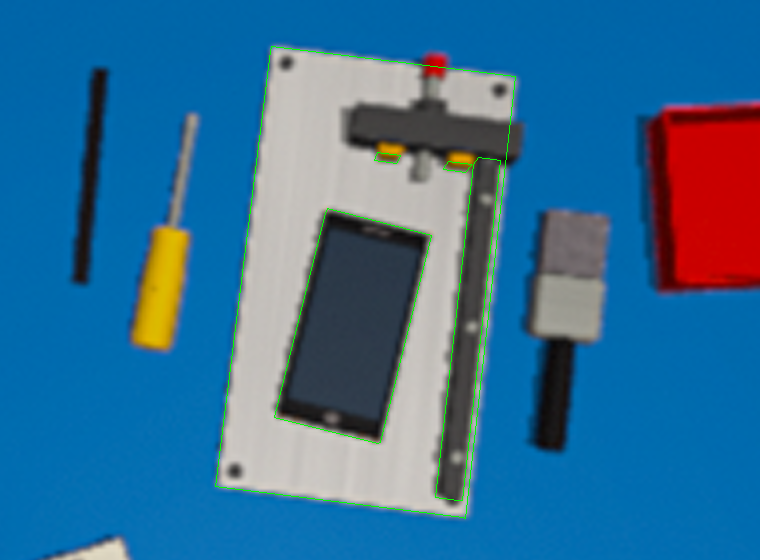

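View pics/ov_side.png

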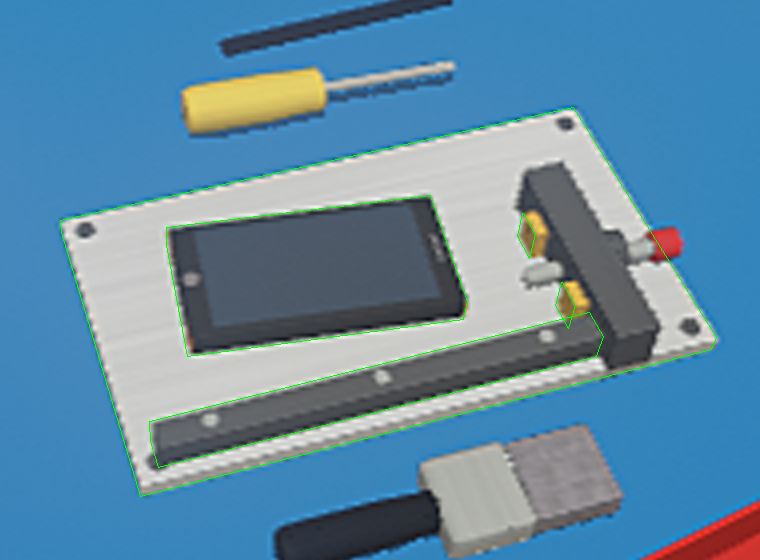

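Both overlays match the outlines. Phone relative to the corner: x -107 mm, y +64 mm, -0.124 rad. The plan is to close the fingers and push its open side at mid-length against the fence. Then I'll lift, come down behind its near end and push along the fence.

```bash
cat >> h.py <<'E'
def go(x,y,z):
    """tool-frame shift (cm) and turn (deg) to jig-frame target, tool x along jig x, pointing down"""
    j=np.load('j.npy');s=state();A=R.from_rotvec(s['tool_rot'])
    T=R.from_euler('z',j[2])*R.from_euler('x',np.pi)
    t=place(np.array([[x,y,z]]),j)[0]
    print('turn',np.round((A.inv()*T).as_rotvec(degrees=True),2),'shift',np.round(100*A.inv().apply(t-s['eef_pos']),2),'world',np.round(t,3))
def where():
    j=np.load('j.npy');s=state();p=s['eef_pos'];f=R.from_euler('z',-j[2]).apply(s['wrist_force'])
    print('t',s['t'],'jig pos mm',np.round(1000*rel(j,np.array([p[0],p[1],0]))[:2],1),'z',round(p[2]*1000,1),'Fjig',np.round(f,2),'w',s['grip_width'])
E
python3 -c "
from h import *
where();go(-.107,.125,.12);go(-.107,.125,.0165)"
```

```text
t 0.9 jig pos mm [-332.5 -498.3] z 231.3 Fjig [ 0.51 -0.7  -0.38] w 0.08525635588010315
turn [ 0.   -0.   32.79] shift [ 52.71 -40.19  11.13] world [0.572 0.01  0.12 ]
turn [ 0.   -0.   32.79] shift [ 52.71 -40.19  21.48] world [0.572 0.01  0.016]
```

jog_arm(
  commands=[
    [0,0,8,12,-9,0,0],
    [0,0,16,24,-18,0,0],
    [0,0,24,36,-28,2,0],
    [0,0,32.8,46,-35,5,0],
    [0,0,32.8,52.7,-40.2,9,0],
    [0,0,32.8,52.7,-40.2,11.1,0],
    [0,0,32.8,52.7,-40.2,11.1,0],
    [0,0,32.8,52.7,-40.2,11.1,0],
    [0,0,32.8,52.7,-40.2,11.1,0],
    [0,0,32.8,52.7,-40.2,11.1,0],
  ],
)

```text
t: 2.15
eef_pos: [0.5497, -0.0312, 0.1323]
tool_rot: [3.132, -0.243, 0.001]
wrist_force: [1.0, -0.3, -0.4]
grip_width: -0.0002
gripper_force: 0.0
```

```bash
python3 -c "
from h import *
where();go(-.107,.127,.0165)"
```

```text
t 2.15 jig pos mm [-123.    80.9] z 132.3 Fjig [ 1.06 -0.09 -0.35] w -0.00024248090250932175
turn [ 0.01 -0.05 -0.03] shift [ 1.59 -4.61 11.58] world [0.573 0.012 0.016]
```

jog_arm(
  commands=[
    [0,0,0,1.6,-4.6,3,0],
    [0,0,0,1.6,-4.6,6,0],
    [0,0,0,1.6,-4.6,8,0],
    [0,0,0,1.6,-4.6,8,0],
  ],
)

```text
t: 2.65
eef_pos: [0.5706, 0.0103, 0.0512]
tool_rot: [3.132, -0.242, -0.005]
wrist_force: [-0.3, 0.3, 0.2]
grip_width: 0.0004
gripper_force: 0.0
```

```bash
python3 -c "
from h import *
where();go(-.107,.127,.0165)
p=camera('side');save(p,'side2.png')"
```

```text
t 2.65 jig pos mm [-108.7  125.1] z 51.2 Fjig [-0.3   0.27  0.22] w 0.0004216560907680141
turn [0.03 0.17 0.01] shift [ 0.19 -0.2   3.47] world [0.573 0.012 0.016]
```

View pics/side2.png

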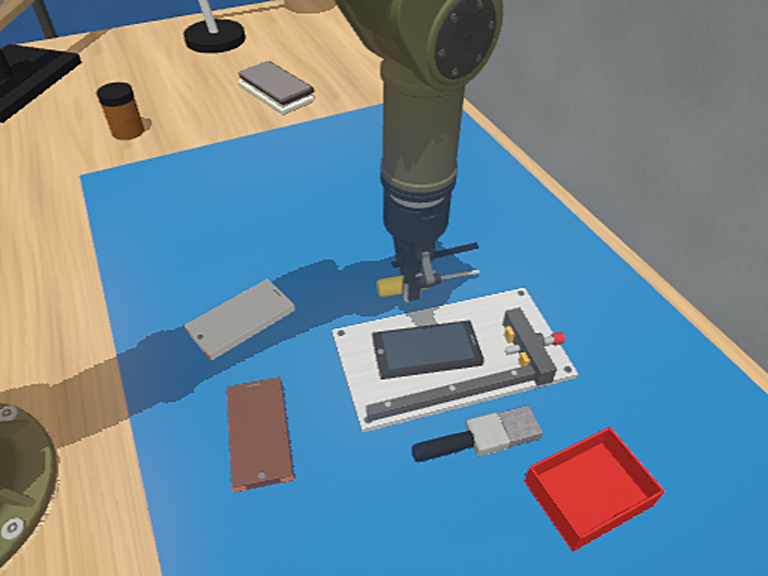

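The closed fingers at (412,295) hang above the plate's open side, clear of the phone. The screwdriver is just behind them and lower. Going down.

jog_arm(
  commands=[
    [0,0,0,0.2,0,2.5,0],
    [0,0,0,0.2,0,3.4,0],
    [0,0,0,0.2,0,3.4,0],
  ],
)

```text
t: 3.08
eef_pos: [0.5735, 0.0097, 0.0189]
tool_rot: [3.132, -0.243, -0.0]
wrist_force: [0.7, -0.2, 0.6]
grip_width: 0.0
gripper_force: 0.0
```

```bash
python3 -c "
from h import *
where();go(-.107,.085,.0165)"
```

```text
t 3.075 jig pos mm [-105.8  125. ] z 18.9 Fjig [ 0.72 -0.07  0.58] w 4.679971069832479e-05
turn [ 0.    0.01 -0.02] shift [-0.12  4.    0.24] world [ 0.566 -0.03   0.016]
```

jog_arm(
  commands=[
    [0,0,0,0,0.6,0.1,0],
    [0,0,0,0,1.2,0.1,0],
    [0,0,0,0,1.7,0.1,0],
    [0,0,0,0,2.2,0.1,0],
    [0,0,0,0,2.6,0.1,0],
    [0,0,0,0,3.0,0.1,0],
    [0,0,0,0,3.4,0.1,0],
    [0,0,0,0,3.7,0.1,0],
    [0,0,0,0,4.0,0.1,0],
    [0,0,0,0,4.0,0.1,0],
  ],
)

```text
t: 4.32
eef_pos: [0.5673, -0.0301, 0.0175]
tool_rot: [3.132, -0.243, -0.0]
wrist_force: [-1.0, -0.5, 0.5]
grip_width: 0.0001
gripper_force: 0.0
```

```bash
cat >> h.py <<'E'
def phone(names=('top',),g=(.55,-.08),q0=(.55,-.08,-.18),pic=None):
    j=np.load('j.npy')
    for n in names:
        p=camera(n);r=near(regions_of(p,'phone'),p,g);m=r['mask']
        ig=cv2.morphologyEx(rend(p,PH,q0).astype(np.uint8),cv2.MORPH_DILATE,np.ones((3,3)))*0>0
        q,e=fit([(p,m.astype(float),ig)],PH,list(q0));print(n,r['confidence'],'rel mm',np.round(rel(j,q)*1000,1),e)
        if pic:
            u=(w2p(p,[[.57,-.08,.02]])[0]*3).astype(int);im=cv2.resize(p['frame'],None,fx=3,fy=3,interpolation=cv2.INTER_CUBIC)
            cv2.imwrite(f'pics/{pic}_{n}.png',im[max(u[1]-280,0):u[1]+280,max(u[0]-380,0):u[0]+380,::-1])
E
python3 -c "
from h import *
where();phone(('top','side'),pic='a')"
```

```text
t 4.325 jig pos mm [-105.8   84.7] z 17.5 Fjig [-0.9  -0.6   0.52] w 0.00013037006198269853
top 0.58 rel mm [-107.3   55.8 -313.8] 9.60296762589928
side 0.78 rel mm [-104.6   41.3  -45.6] 0.06513070447496677
```

View pics/a_side.png

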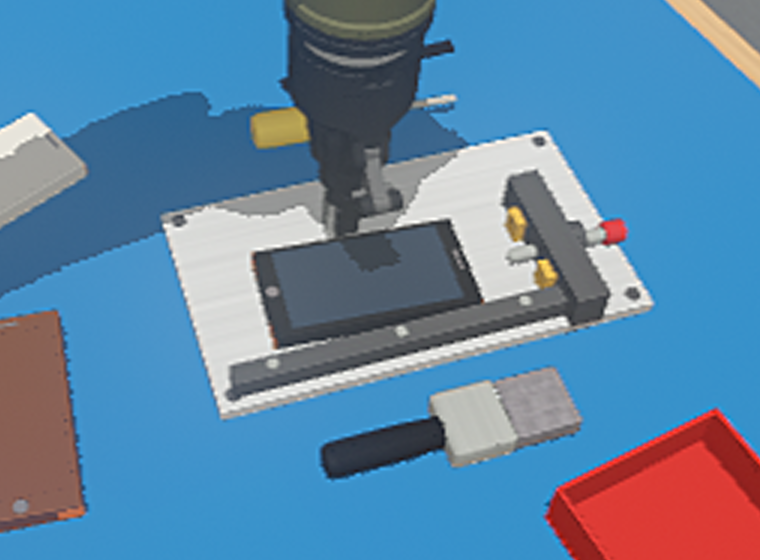

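The fingers are against the phone's open side (355,228 in this crop). Its far end is close to the fence and its near end is still off it. I'll keep pushing gently until the force rises.

jog_arm(
  commands=[
    [0,0,0,0,0.25,0,0],
    [0,0,0,0,0.5,0,0],
    [0,0,0,0,0.7,0,0],
    [0,0,0,0,0.8,0,0],
    [0,0,0,0,0.8,0,0],
  ],
)

```text
t: 5.15
eef_pos: [0.5662, -0.0378, 0.0175]
tool_rot: [3.132, -0.243, 0.0]
wrist_force: [0.0, 0.1, 0.2]
grip_width: 0.0002
gripper_force: 0.0
```

```bash
python3 -c "
from h import *
where();phone(('side',))"
```

```text
t 5.15 jig pos mm [-105.8   76.9] z 17.5 Fjig [-0.01  0.12  0.24] w 0.0001621748044218756
side 0.59 rel mm [-102.5   41.5    2.4] 0.17976515904572565
```

jog_arm(
  commands=[
    [0,0,0,0,0.1,0,0],
    [0,0,0,0,0.2,0,0],
    [0,0,0,0,0.2,0,0],
  ],
)

```text
t: 5.62
eef_pos: [0.566, -0.0384, 0.0176]
tool_rot: [-3.131, 0.241, -0.0]
wrist_force: [0.4, 5.0, -0.6]
grip_width: -0.0002
gripper_force: 2.4
```

```bash
python3 -c "
from h import *
where();phone(('side',),pic='b')"
```

```text
t 5.625 jig pos mm [-105.8   76.3] z 17.6 Fjig [-0.4   5.03 -0.58] w -0.00022439367595953862
side 0.72 rel mm [-103.6   38.8   11.8] 0.15198592557251908
```

View pics/b_side.png

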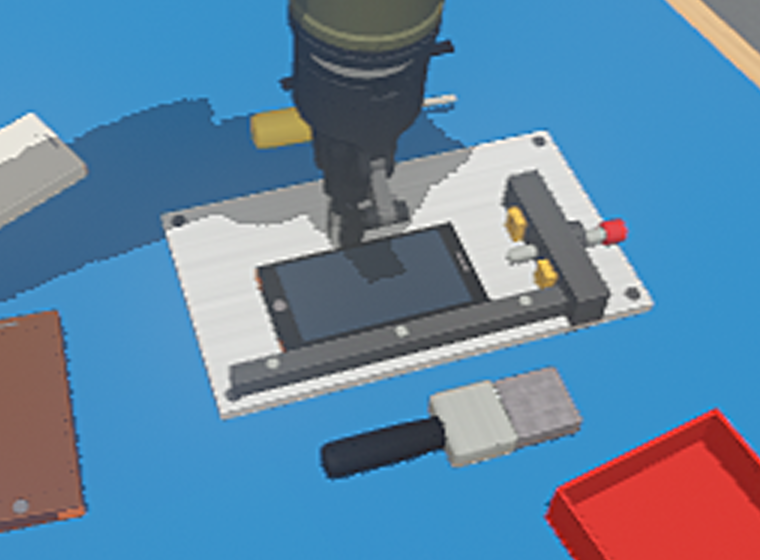

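The phone now lies flush along the fence (lower edge from 283,350 to 490,298), with a 5 N reaction. Next I'll retreat, lift and check.

jog_arm(
  commands=[
    [0,0,0,0,-0.3,0,0],
    [0,0,0,0,-1.0,0,0],
    [0,0,0,0,-1.0,-3,0],
    [0,0,0,-3,-0.5,-6,0],
    [0,0,0,-8,2,-6,0],
    [0,0,0,-11,4.4,-6,0],
    [0,0,0,-11,4.4,-6,0],
  ],
)

```text
t: 6.6
eef_pos: [0.4474, -0.0679, 0.0777]
tool_rot: [3.13, -0.247, -0.004]
wrist_force: [0.1, -0.4, 0.0]
grip_width: -0.0001
gripper_force: 0.0
```

```bash
python3 -c "
from h import *
where();phone(('top','side'),pic='c');go(-.205,.034,.0175)"
```

```text
t 6.6 jig pos mm [-218.4   28.9] z 77.7 Fjig [ 0.17 -0.41  0.05] w -9.559569590784041e-05
top 0.82 rel mm [-104.3   32.6    1.2] 0.3016398783666377
side 0.63 rel mm [-103.5   39.9   -2.2] 0.146340735434575
turn [-0.02 -0.07  0.02] shift [ 0.95 -0.22  6.01] world [ 0.461 -0.065  0.018]
```

View pics/c_top.png

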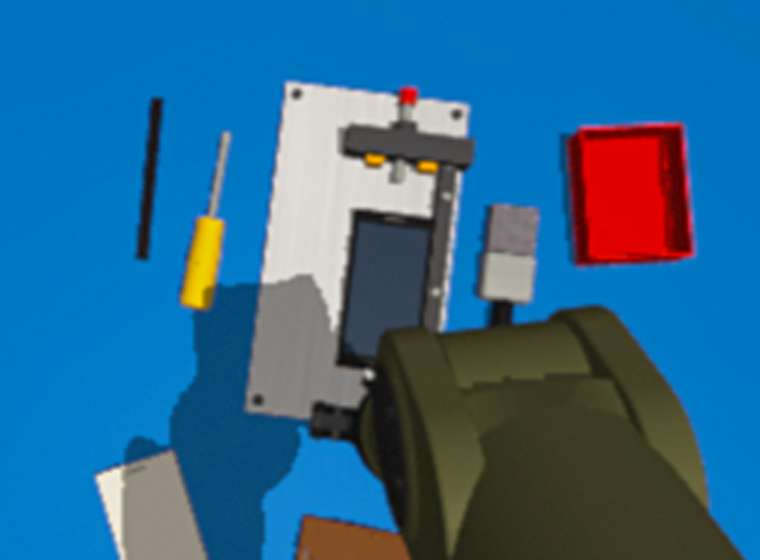

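The phone is square and flush with the fence (y 33 mm, 0.001 rad), its far end short of the plunger (398,172). I'll come down behind its near end.

jog_arm(
  commands=[
    [0,0,0,1.0,-0.3,0,0],
    [0,0,0,1.0,-0.3,3,0],
    [0,0,0,1.0,-0.3,5.5,0],
    [0,0,0,1.0,-0.3,6,0],
    [0,0,0,1.0,-0.3,6,0],
  ],
)

```text
t: 7.42
eef_pos: [0.4613, -0.0643, 0.0175]
tool_rot: [-3.132, 0.242, 0.0]
wrist_force: [-0.2, -1.3, 0.1]
grip_width: 0.0001
gripper_force: 0.0
```

```bash
python3 -c "
from h import *
where();go(-.156,.034,.0175)"
```

```text
t 7.425 jig pos mm [-205.3   34.5] z 17.5 Fjig [ 0.01 -1.34  0.12] w 6.963941854663848e-05
turn [-0.01  0.02  0.02] shift [ 4.93  0.06 -0.  ] world [ 0.51  -0.072  0.018]
```

jog_arm(
  commands=[
    [0,0,0,0.6,0,0,0],
    [0,0,0,1.2,0,0,0],
    [0,0,0,1.8,0,0,0],
    [0,0,0,2.3,0.02,0,0],
    [0,0,0,2.8,0.03,0,0],
    [0,0,0,3.3,0.05,0,0],
    [0,0,0,3.8,0.06,0,0],
    [0,0,0,4.2,0.08,0,0],
    [0,0,0,4.5,0.1,0,0],
    [0,0,0,4.5,0.1,0,0],
  ],
)

```text
t: 8.68
eef_pos: [0.5053, -0.0727, 0.0175]
tool_rot: [-3.132, 0.243, -0.001]
wrist_force: [-0.1, 0.2, -0.4]
grip_width: -0.0002
gripper_force: 0.0
```

```bash
python3 -c "
from h import *
where();phone(('top','side'),q0=(.57,-.09,-.155),pic='d')"
```

```text
t 8.675 jig pos mm [-160.5   33.1] z 17.5 Fjig [-0.09  0.19 -0.4 ] w -0.00020282385645962268
top 0.74 rel mm [-72.9  35.8 -95.6] 2.476727166276347
side 0.6 rel mm [-82.6  40.  -28.7] 0.27668918918918917
```

View pics/d_side.png

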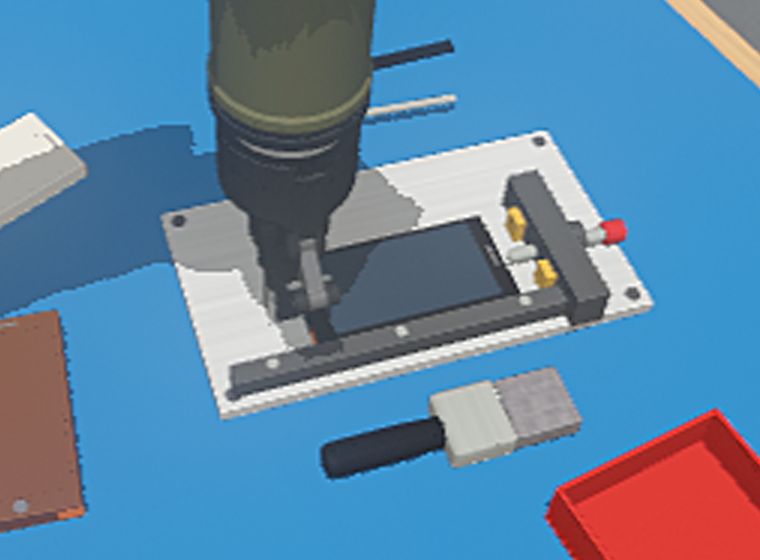

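The fingers are on the near end (285,300). The phone is still along the fence and its far end is just short of the plunger nose (515,253). Now I'll press on slowly.

jog_arm(
  commands=[
    [0,0,0,0.3,0,0,0],
    [0,0,0,0.6,0.01,0,0],
    [0,0,0,0.9,0.02,0,0],
    [0,0,0,1.1,0.03,0,0],
    [0,0,0,1.3,0.04,0,0],
    [0,0,0,1.3,0.04,0,0],
  ],
)

```text
t: 9.62
eef_pos: [0.5156, -0.0746, 0.017]
tool_rot: [-3.132, 0.242, 0.007]
wrist_force: [-5.9, 1.4, 1.3]
grip_width: 0.0001
gripper_force: 2.8
```

```bash
python3 -c "
from h import *
where()"
```

```text
t 9.625 jig pos mm [-150.    32.7] z 17.0 Fjig [-6.02  0.5   1.28] w 7.353508012290368e-05
```

jog_arm(
  commands=[
    [0,0,0,0.2,0,0,0],
    [0,0,0,0.4,0.01,0,0],
    [0,0,0,0.6,0.02,0,0],
    [0,0,0,0.7,0.02,0,0],
    [0,0,0,0.7,0.02,0,0],
  ],
)

```text
t: 10.25
eef_pos: [0.5213, -0.0757, 0.0168]
tool_rot: [-3.132, 0.242, 0.011]
wrist_force: [-8.0, 1.8, 2.1]
grip_width: 0.0002
gripper_force: 4.2
```

```bash
python3 -c "
from h import *
where()"
```

```text
t 10.25 jig pos mm [-144.3   32.6] z 16.8 Fjig [-8.15  0.54  2.13] w 0.00015983266847953987
```

jog_arm(
  commands=[
    [0,0,0,0.1,0,0,0],
    [0,0,0,0.2,0.01,0,0],
    [0,0,0,0.2,0.01,0,0],
    [0,0,0,0.2,0.01,0,0],
  ],
)

```text
t: 10.75
eef_pos: [0.5228, -0.076, 0.0167]
tool_rot: [-3.132, 0.242, 0.012]
wrist_force: [-8.7, 2.2, 3.2]
grip_width: -0.0
gripper_force: 4.6
```

```bash
python3 -c "
from h import *
where()"
```

```text
t 10.75 jig pos mm [-142.7   32.5] z 16.7 Fjig [-8.89  0.82  3.18] w -9.25541419126913e-06
```

jog_arm(
  commands=[
    [0,0,0,0.1,0,0,0],
    [0,0,0,0.2,0.01,0,0],
    [0,0,0,0.2,0.01,0,0],
    [0,0,0,0.2,0.01,0,0],
  ],
)

```text
t: 11.25
eef_pos: [0.5228, -0.0762, 0.0164]
tool_rot: [3.132, -0.242, -0.018]
wrist_force: [-12.9, 3.1, 5.0]
grip_width: 0.0003
gripper_force: 6.6
```

```bash
python3 -c "
from h import *
where()"
```

```text
t 11.25 jig pos mm [-142.6   32.3] z 16.4 Fjig [-13.19   1.05   5.01] w 0.0002587219800061695
```

It's on the stops: the force rose from 9 to 13 N with no further motion. I'll add a little more and check.

jog_arm(
  commands=[
    [0,0,0,0.1,0.02,0,0],
    [0,0,0,0.1,0.03,0,0],
    [0,0,0,0.1,0.03,0,0],
    [0,0,0,0.1,0.03,0,0],
  ],
)

```text
t: 11.75
eef_pos: [0.5228, -0.0764, 0.0162]
tool_rot: [-3.132, 0.242, 0.02]
wrist_force: [-14.7, 3.7, 4.7]
grip_width: -0.0003
gripper_force: 7.6
```

```bash
python3 -c "
from h import *
where()
ims=[]
for n in('top','side'):
    p=camera(n);u=(w2p(p,[[.6,-.1,.02]])[0]*6).astype(int)
    im=cv2.resize(p['frame'],None,fx=6,fy=6,interpolation=cv2.INTER_CUBIC)
    j=np.load('j.npy')
    ims.append(im[u[1]-280:u[1]+280,u[0]-195:u[0]+195] if n=='top' else im[u[1]-280:u[1]+280,u[0]-100:u[0]+290])
cv2.imwrite('pics/fin.png',np.hstack(ims)[:,:,::-1]);where()"
```

```text
t 11.75 jig pos mm [-142.6   32.1] z 16.2 Fjig [-15.05   1.37   4.66] w -0.0002958689828923188
t 11.85 jig pos mm [-142.6   32.1] z 16.2 Fjig [-15.35   1.7    5.73] w 3.3407889433048656e-05
```

View pics/fin.png

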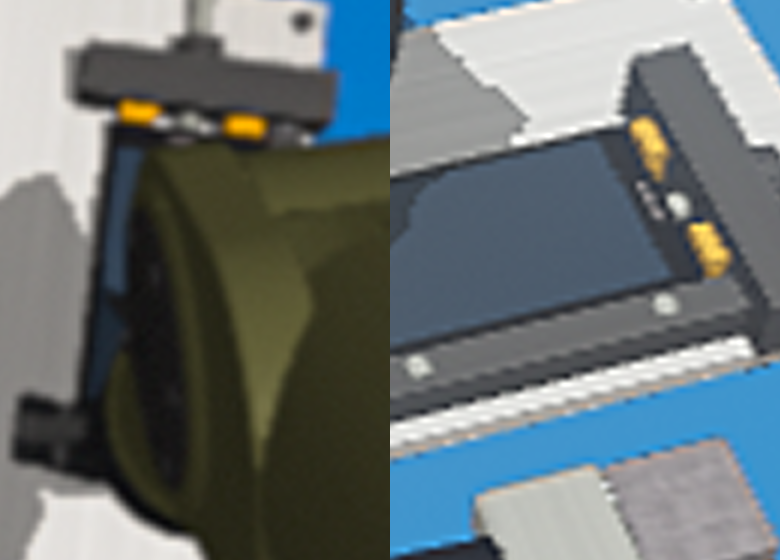

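The phone's end sits on both yellow pads (top view 140,115 and 245,128), the plunger is pressed in, and the long side is flush with the fence. It holds at 15 N, so I'm handing in.

```bash
python3 -c "
from plant import *
print(hand_in())"
```

```text
the job is handed in; nothing more can be done
None
```

The job is handed in at about 12 s: the phone is flush with the fence and on both hard stops, the closed fingers still press it there at about 15 N, and the arm stayed clear of the screwdriver, brush, pry stick and tray.

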